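# Lock the open fastener on the parts case

### The arm

A 6-joint arm with a two-finger parallel gripper is mounted at the origin on the work surface. World frame = base frame: x ahead of the robot, y to its left, z up, the work surface at z = 0. Lengths are in m, angles in rad, forces in N, time in s.
With the tool pointing down it reaches from about 0.325 to 1 m from the base axis. Payload 5.1 kg.
Tool frame: the origin (TCP) lies between the finger pads, 19 mm behind the fingertips; this is the grasp point; z points along the fingers, y is the line along which they close (so a half turn about z gives the same grasp; the last joint's range is limited). The gripper opens to 85 mm and grips with 20 to 120 N. Pads are 22 mm wide; open, the fingers measure 114 mm over their backs; the gripper's body (76 mm by 85 mm) begins 54 mm behind the grasp point. The pads swing forward as they close: fully open they stand 13 mm farther back than shut.
Start: joints at [-1.324, 0.124, 1.65, -0, 1.367, -0.083], TCP at [0.21, -0.615, 0.25] pointing down, gripper open.
Joint ranges: [-2.61, 2.61], [-1.02, 2.33], [0.03, 2.71], [-1.35, 4.49], [0.32, 2.68], [-2.91, 2.91]. Speed limits (rad/s): [2.57, 2.57, 3.14, 3.14, 3.14, 3.14].

### API

Orientations are given as a rotation vector (axis times angle).
In Python, from plant import env gives the robot as it stands.
- The arm moves only by the tool send_rows, never from a script. Its argument "motion" is a list of rows, each a list of 3 entries, a list of its own where there are three numbers: the shift along the world's x, y, z in mm, then the turn, a rotation vector about the world's x, y, z in rad, then the opening, from 0 (shut) to 1 (fully open). A call has 1 to 8 rows; each row is the pose to reach, as a shift and turn from the pose commanded when the call began; what a row does not reach only later rows make up. A row lasts 1/10 s, in which the tool goes at most 50 mm and 8.59 degrees, less where a joint would pass 70% of its speed; a pose out of reach is approached as far as the arm can. A call with a gripper value outside its range is refused whole. The fingers move at their own pace and stop on an object; the grip force is fixed at half the most. Time passes only in rows, so rows that repeat a pose let the fingers close. It gives the time, the measured TCP pose, the force, the opening and the grip force at its end, in the units of the state.
- env.get_obs(): the state, without advancing time (a new reading comes with each control period).
- env.grab_frame(name): name is "side" or "top"; returns a dict with "pixels" (400x640x3 uint8, red, green, blue), "range_z" (400x640 float32, m along the optical axis (not along the pixel's ray), 0 where there is no reading), "vertical_fov" (degrees; the focal length in pixels is half the picture's height over the tangent of half this angle, whatever the lens; pixels are square), "cx", "cy" (the principal point, pixels), "rvec" (rotation vector, rad) and "tvec" (3), from world to camera coordinates, as OpenCV has them. Camera axes: x right, y down, z forward; pixel columns grow to the right and rows downward; lengths in m; the calibration is good to about 2 mm. A picture is of the moment at which its call begins.
- env.close_job(): hands the job in; it is judged then, once.
The state is a dict: "t": time; "joint_pos": joint angles; "joint_vel": joint speeds; "joint_efforts": joint torques, N m; "ee_pos": TCP position; "tool_rot": TCP orientation; "wrist_force": force on the tool from outside, world axes, zero at the start; "wrist_torque": the same for the moment, N m; "gripper_width": opening from 0.0 (shut) to 1.0 (fully open); "gripper_force": force on a finger pad.
Only numpy, scipy, OpenCV 4.12 (cv2) and the standard library are available. Lean on these libraries where they do the work, as an engineer would, in place of code of your own. Each camera call takes 0.05 s, during which the arm holds its last target. There are 200 camera calls.

### The job

The blue parts case with the grey lid has two orange quarter-turn fasteners, and one was left open: its wing stands raised, across its slot. Turn that one a quarter turn until it drops fully down into its slot, let it go, and leave the other one locked.

Things in the scene. Friction and masses are not known exactly. Their poses are not given: they have to be found in the camera images.
- case: Heavy blue steel case with a grey lid, 208 (x) x 308 (y) x 70 mm (z, to the lid's top); does not move. Origin: centre of its underside, on the bench. Two steel collars 80 x 80 x 28 mm stand on the lid on the case's y axis, 85 mm either side of the middle; which one holds the open fastener varies. Loose parts up to 60 mm tall (bush, sprocket, bracket, nipple) lie on the bench around the case.
- latch: OPEN fastener: orange wing bar 50 (x) x 13 (y) x 36 mm (z up) on a shaft 17 mm long in its collar's bore; origin mid underside of the bar. Grip across y, TCP 24 mm above origin. Rests on the collar, 98 mm above the bench, x within 5 to 23 deg clockwise of the case's x (red dots). Within 10 deg of the case's y (22 mm slot, green dots) and let go, it falls 10 mm by its weight: locked.
- mate: Second fastener, identical, already locked: bar down in its slot, along the case's y axis, origin 88 mm above the bench. To be left so.
Not all that is in view belongs to the job. What is shaped like the latch but purple or white is not meant.

How it is judged:
At the end, for the whole second after the job is handed in: Both wings are down in their slots: underside of the bar no more than 91.5 mm above the bench (fully home is 88, raised is 98), upright within 10 degrees, along the slot within 17 degrees; the one that was open is released and at rest (height (world z) of each of latch, mate below 0.0915 m and angle between each of latch, mate's own z axis and vertical below 0.17 rad and angle between the x axis of each of latch, mate and the y axis of case, either way round below 0.3 rad and linear speed of latch below 0.02 m/s); the robot touches nothing.
It fails at once if the fastener that was already locked is lifted by more than 6 mm (height (world z) of mate above 0.094 m).
It also fails if it takes over 32 s, if anything falls off the work surface, if the arm or the gripper's body presses on something with over 40 N, if the wrist force passes 120 N, or if a joint passes its speed limit or range.

## Working session

There is one attempt and no reset: what is moved stays moved. The work goes in short steps, Python scripts to look and compute and a tool call to move; the robot and the scene stay as the last step left them, time stands still between calls to the robot, and variables do not carry over. Pictures are saved under pics/ and viewed, at most 10 in all, crops included, and the job is handed in when it is done.

Besides the shell and the picture viewer there is one more tool, called after "Emit:" by a JSON object that holds its "name" and its "arguments", one argument or row to a line. send_rows: Moves the arm, as the interface text tells. Its arguments: {"type":"object","properties":{"motion":{"type":"array"}},"required":["motion"]}

```bash
mkdir -p pics; cat > h.py <<'E'
import numpy as np, cv2
from plant import env
def grab(n):
    f=env.grab_frame(n); cv2.imwrite(f'pics/{n}_{env.get_obs()["t"]:.2f}.png',f['pixels'][:,:,::-1]); return f
def world(f,u,v,z=None):
    "pixel -> world, by depth or on plane z"
    u=np.asarray(u,float);v=np.asarray(v,float)
    F=f['pixels'].shape[0]/2/np.tan(np.radians(f['vertical_fov'])/2)
    R=cv2.Rodrigues(np.array(f['rvec'],float))[0];t=np.array(f['tvec'],float).ravel()
    d=np.stack([(u-f['cx'])/F,(v-f['cy'])/F,np.ones_like(u)],-1)@R
    c=-R.T@t
    s=f['range_z'][v.astype(int),u.astype(int)] if z is None else (z-c[2])/d[...,2]
    return c+d*np.asarray(s)[...,None]
E
python3 - <<'E'
from h import *
import pickle
for n in('top','side'):
    f=grab(n); pickle.dump(f,open(n+'.pkl','wb'))
    print(n,f['vertical_fov'],f['cx'],f['cy'],f['rvec'],f['tvec'])
o=env.get_obs();print(o['t'],o['ee_pos'],o['tool_rot'])
import os;print(os.listdir('pics'))
E
```

```text
top 50.52290322404343 319.2896807065043 195.25669977725693 [ 2.15814592 -2.21268874  0.08103231] [0.07354245 0.46738243 0.80309141]
side 52.25027819608809 326.8197102118162 200.233992307956 [ 0.68665907 -2.60058714  1.1196889 ] [0.43623588 0.19836411 0.64297397]
0.1 [ 0.21034226 -0.61446918  0.24886048] [-3.09710493e+00 -5.15306993e-01  2.15924972e-04]
['top_0.05.png', 'side_0.10.png']
```

View pics/top_0.05.png

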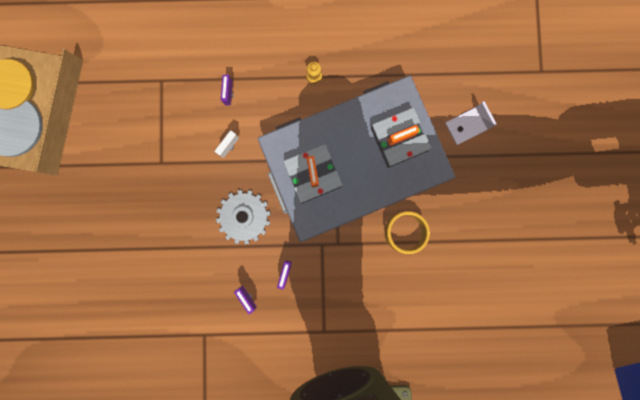

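View pics/side_0.10.png

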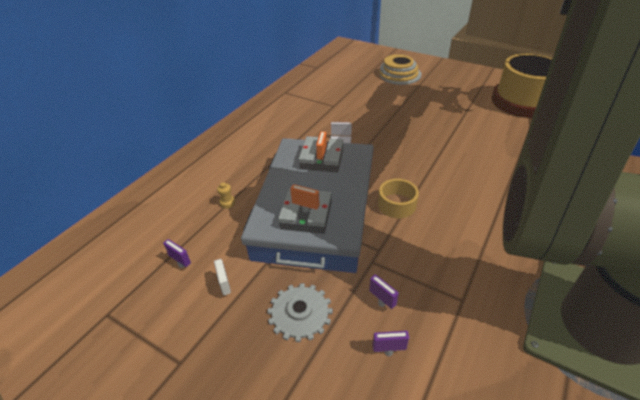

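The top view shows the grey-lidded case, centred near (357,158). What could be taken for the open fastener:
- Orange bar at (312,171), across its slot (green dots at 296,181 and 330,167).
- Orange bar at (403,134), lying along its slot: the mate.
- Purple bars at (227,88), (285,274) and (245,299), and a white one at (227,143): not meant.

I choose (312,171). The side view agrees, with the raised wing at (305,197). Next I'll check it in a crop and measure it.

```bash
python3 - <<'E'
from h import *
import pickle
f=pickle.load(open('top.pkl','rb'));g=pickle.load(open('side.pkl','rb'))
a=cv2.resize(f['pixels'][125:215,265:445],None,fx=4.4,fy=4.4,interpolation=cv2.INTER_CUBIC)
cv2.imwrite('pics/crop.png',a[:,:,::-1])
def dirn(p): 
    q=p[:,:2]-p[:,:2].mean(0); return np.linalg.svd(q,full_matrices=False)[2][0]
for nm,F in(('top',f),('side',g)):
    hsv=cv2.cvtColor(F['pixels'],cv2.COLOR_RGB2HSV)
    m=((hsv[...,0]<14)&(hsv[...,1]>165)&(hsv[...,2]>110)).astype(np.uint8)
    n,l,s,c=cv2.connectedComponentsWithStats(m)
    for i in range(1,n):
        if s[i,4]<40 or s[i,4]>1500: continue
        v,u=np.where(l==i);p=world(F,u,v)
        zt=np.percentile(p[:,2],95);t=p[p[:,2]>zt-.006]
        if zt<.09: continue
        d=dirn(t);print(nm,c[i].round(1),s[i,4],'ztop',zt.round(4),'mid',((t.max(0)+t.min(0))/2).round(4),t.mean(0).round(4),'deg',np.degrees(np.arctan2(d[1],d[0])).round(1))
# lid top rectangle from depth
    H=F['pixels'].shape;V,U=np.mgrid[:H[0],:H[1]];P=world(F,U,V)
    m=(abs(P[...,2]-.070)<.006)&(P[...,0]>.3)&(P[...,0]<.85)&(F['range_z']>0)
    n,l,s,c=cv2.connectedComponentsWithStats(m.astype(np.uint8));k=1+np.argmax(s[1:,4])
    print(nm,'lid',c[k].round(),s[k,4],[np.round(x,4) for x in cv2.minAreaRect(P[l==k][:,:2].astype(np.float32)*1000)])
p=world(f,[296,330,305,320,383,427,394,409],[181,167,155,190,145,128,119,154],.098)
print(p.round(4))
E
```

```text
top [401.8 135.8] 180 ztop 0.125 mid [ 0.4938 -0.0217  0.4769] [ 0.5612 -0.0833  0.1297] deg 127.9
top [311.9 169.8] 123 ztop 0.1352 mid [0.4684 0.0727 0.4823] [0.4999 0.0723 0.1394] deg -172.8
top lid [355. 159.] 14607 [array([533.4382,  -6.5857]), array([208.3225, 308.1822]), np.float64(21.1398)]
side [321.6 147.2] 114 ztop 0.1223 mid [ 0.5594 -0.0828  0.1199] [ 0.5567 -0.0742  0.1203] deg 105.0
side [304.3 197.6] 205 ztop 0.1327 mid [0.3598 0.2859 0.3603] [0.4924 0.087  0.1379] deg 126.5
side lid [314. 199.] 8301 [array([533.0974,  -3.0145]), array([207.2389, 309.539 ]), np.float64(21.2146)]
[[ 0.4892  0.1021  0.098 ]
 [ 0.5123  0.0421  0.098 ]
 [ 0.5346  0.0854  0.098 ]
 [ 0.4724  0.0606  0.098 ]
 [ 0.549  -0.0521  0.098 ]
 [ 0.5773 -0.1307  0.098 ]
 [ 0.5949 -0.0732  0.098 ]
 [ 0.5319 -0.0971  0.098 ]]
```

View pics/crop.png

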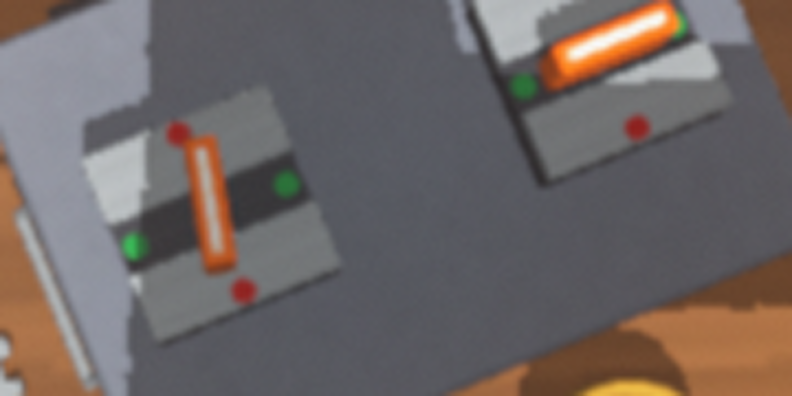

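The crop confirms it: the bar at crop (212,205) lies across its slot between the red dots, and the mate at (612,45) lies along its slot. The case yaw is 21.2°, the bar's yaw about 7.3°, and the bar's centre about (0.502, 0.0735). The short way is 76° clockwise. To keep joint 6 in range I'll grasp with the tool turned +168°.

Emit:
{"name": "send_rows", "arguments": {
  "motion": [
    [[117,275,20],[0,0,1.1],1],
    [[117,275,20],[0,0,1.1],1],
    [[117,275,20],[0,0,1.1],1],
    [[117,275,20],[0,0,1.1],1],
    [[117,275,20],[0,0,1.1],1],
    [[117,275,20],[0,0,1.1],1],
    [[117,275,20],[0,0,1.1],1],
    [[117,275,20],[0,0,1.1],1]
  ]
}}

```text
t: 0.9
ee_pos: [0.3281, -0.3383, 0.2699]
tool_rot: [2.365, 2.067, -0.0]
wrist_force: [0.3, -0.4, -0.1]
gripper_width: 0.998
gripper_force: 0.0
```

Emit:
{"name": "send_rows", "arguments": {
  "motion": [
    [[117,275,0],[0,0,1.1],1],
    [[117,275,0],[0,0,1.1],1],
    [[117,275,0],[0,0,1.1],1],
    [[117,275,0],[0,0,1.1],1],
    [[117,275,0],[0,0,1.1],1],
    [[117,275,0],[0,0,1.1],1],
    [[117,275,0],[0,0,1.1],1],
    [[117,275,0],[0,0,1.1],1]
  ]
}}

```text
t: 1.7
ee_pos: [0.4446, -0.063, 0.2695]
tool_rot: [-0.934, -2.999, 0.0]
wrist_force: [-1.1, -0.3, 0.8]
gripper_width: 1.001
gripper_force: 0.0
```

Emit:
{"name": "send_rows", "arguments": {
  "motion": [
    [[58,138,-70],[0,0,0.739],1],
    [[58,138,-70],[0,0,0.739],1],
    [[58,138,-70],[0,0,0.739],1],
    [[58,138,-70],[0,0,0.739],1],
    [[58,138,-70],[0,0,0.739],1],
    [[58,138,-70],[0,0,0.739],1],
    [[58,138,-70],[0,0,0.739],1],
    [[58,138,-70],[0,0,0.739],1]
  ]
}}

```text
t: 2.5
ee_pos: [0.5025, 0.0726, 0.2003]
tool_rot: [-0.195, 3.135, -0.0]
wrist_force: [-0.2, -0.5, -0.5]
gripper_width: 1.0
gripper_force: 0.0
```

```bash
python3 - <<'E'
from h import *
import pickle
f=pickle.load(open('top.pkl','rb'))
# bar top-face ends read off the crop
p=world(f,265+np.array([203,221])/4.4,125+np.array([140,268])/4.4,.134);print(p.round(4),p.mean(0).round(4),np.degrees(np.arctan2(*(p[0]-p[1])[[1,0]])))
g=grab('side');a=cv2.resize(g['pixels'][80:260,200:440],None,fx=3,fy=3,interpolation=cv2.INTER_CUBIC);cv2.imwrite('pics/c2.png',a[:,:,::-1])
E
```

```text
[[0.5252 0.0742 0.134 ]
 [0.4763 0.0685 0.134 ]] [0.5008 0.0714 0.134 ] 6.578392585030503
```

View pics/c2.png

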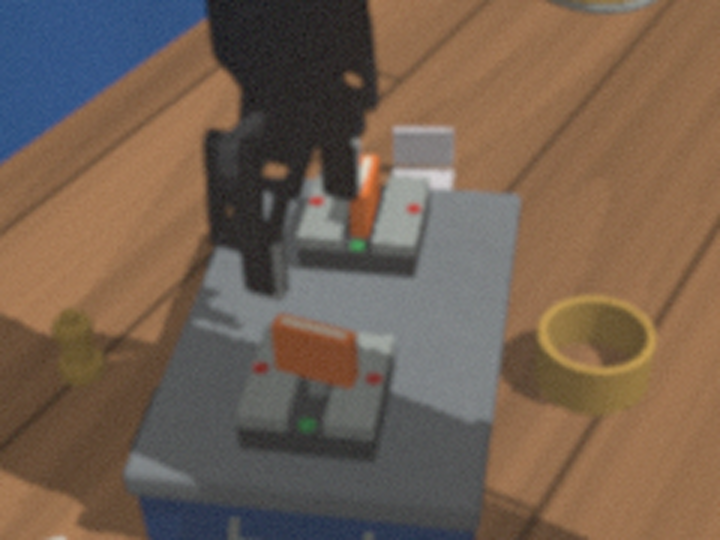

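The side crop shows the open gripper above the bar, with fingertips at crop (262,285) and (340,190). The raised orange wing is at (315,350), across the slot with the green dot at (308,425). The clearances are ample, so I'll descend and close.

Emit:
{"name": "send_rows", "arguments": {
  "motion": [
    [[0,0,-40],[0,0,0],1],
    [[0,0,-60],[0,0,0],1],
    [[0,0,-75],[0,0,0],1],
    [[0,0,-78],[0,0,0],1],
    [[0,0,-78],[0,0,0],0.6],
    [[0,0,-78],[0,0,0],0.4],
    [[0,0,-78],[0,0,0],0.3],
    [[0,0,-78],[0,0,0],0.25]
  ]
}}

```text
t: 3.35
ee_pos: [0.5032, 0.0731, 0.1231]
tool_rot: [-0.2, 3.133, -0.0]
wrist_force: [-0.5, -0.3, -0.1]
gripper_width: 0.331
gripper_force: 0.0
```

Emit:
{"name": "send_rows", "arguments": {
  "motion": [
    [[0,0,0],[0,0,0],0],
    [[0,0,0],[0,0,0],0],
    [[0,0,0],[0,0,0],0],
    [[0,0,0],[0,0,0],0],
    [[0,0,0],[0,0,0],0],
    [[0,0,0],[0,0,0],0]
  ]
}}

```text
t: 3.95
ee_pos: [0.503, 0.0731, 0.1228]
tool_rot: [-0.2, 3.134, -0.0]
wrist_force: [-1.0, 0.4, 5.7]
gripper_width: 0.142
gripper_force: 59.1
```

The grip is good: opening about 12 mm, 59 N on the pads, little side force. Now I'll turn it clockwise in stages.

Emit:
{"name": "send_rows", "arguments": {
  "motion": [
    [[0,0,0],[0,0,-0.05],0],
    [[0,0,0],[0,0,-0.1],0],
    [[0,0,0],[0,0,-0.16],0],
    [[0,0,0],[0,0,-0.22],0],
    [[0,0,0],[0,0,-0.28],0],
    [[0,0,0],[0,0,-0.34],0],
    [[0,0,0],[0,0,-0.4],0],
    [[0,0,0],[0,0,-0.4],0]
  ]
}}

```text
t: 4.75
ee_pos: [0.5031, 0.0731, 0.1228]
tool_rot: [0.429, 3.111, 0.0]
wrist_force: [-0.4, 0.5, 4.8]
gripper_width: 0.139
gripper_force: 59.2
```

Emit:
{"name": "send_rows", "arguments": {
  "motion": [
    [[0,0,0],[0,0,-0.06],0],
    [[0,0,0],[0,0,-0.12],0],
    [[0,0,0],[0,0,-0.18],0],
    [[0,0,0],[0,0,-0.24],0],
    [[0,0,0],[0,0,-0.3],0],
    [[0,0,0],[0,0,-0.36],0],
    [[0,0,0],[0,0,-0.42],0],
    [[0,0,0],[0,0,-0.48],0]
  ]
}}

```text
t: 5.55
ee_pos: [0.5031, 0.0731, 0.1228]
tool_rot: [1.157, 2.919, 0.001]
wrist_force: [0.5, -0.6, 4.2]
gripper_width: 0.14
gripper_force: 59.3
```

Emit:
{"name": "send_rows", "arguments": {
  "motion": [
    [[0,0,0],[0,0,-0.06],0],
    [[0,0,0],[0,0,-0.12],0],
    [[0,0,0],[0,0,-0.18],0],
    [[0,0,0],[0,0,-0.24],0],
    [[0,0,0],[0,0,-0.3],0],
    [[0,0,0],[0,0,-0.36],0],
    [[0,0,0],[0,0,-0.42],0],
    [[0,0,0],[0,0,-0.448],0]
  ]
}}

```text
t: 6.35
ee_pos: [0.5016, 0.073, 0.1208]
tool_rot: [-1.776, -2.589, 0.002]
wrist_force: [0.4, -1.1, -2.1]
gripper_width: 0.142
gripper_force: 58.3
```

```bash
python3 - <<'E'
from h import *
g=grab('side');a=cv2.resize(g['pixels'][80:260,200:440],None,fx=3,fy=3,interpolation=cv2.INTER_CUBIC);cv2.imwrite('pics/c3.png',a[:,:,::-1])
o=env.get_obs();print(o['tool_rot'],o['wrist_torque'])
E
```

```text
[-1.77609058e+00 -2.58944659e+00  1.81787656e-03] [-0.01620357  0.00817171 -0.0375888 ]
```

View pics/c3.png

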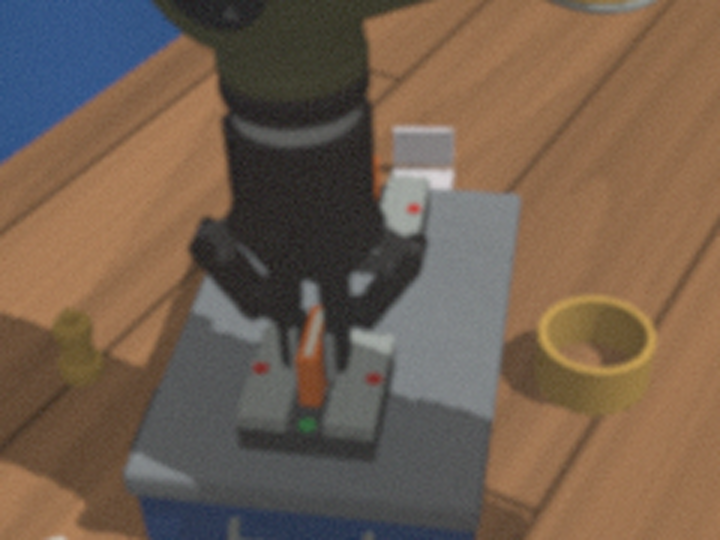

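The crop shows the wing at (312,355), held by the fingers and in line with the green dot at (308,425). The tool's closing line is at 21.1°, so the bar is aligned with the slot. I'll release it and back straight up.

Emit:
{"name": "send_rows", "arguments": {
  "motion": [
    [[0,0,0],[0,0,0],0.3],
    [[0,0,0],[0,0,0],0.5],
    [[0,0,0],[0,0,0],0.7],
    [[0,0,0],[0,0,0],0.7],
    [[0,0,0],[0,0,0],0.7],
    [[0,0,0],[0,0,0],0.7]
  ]
}}

```text
t: 7.0
ee_pos: [0.5025, 0.073, 0.1221]
tool_rot: [1.775, 2.592, 0.0]
wrist_force: [-0.2, -0.9, 0.3]
gripper_width: 0.7
gripper_force: 0.0
```

Emit:
{"name": "send_rows", "arguments": {
  "motion": [
    [[0,0,20],[0,0,0],0.7],
    [[0,0,50],[0,0,0],0.7],
    [[0,0,90],[0,0,0],0.7],
    [[0,0,130],[0,0,0],0.7],
    [[-40,10,160],[0,0,0],0.7],
    [[-80,20,180],[0,0,0],0.7],
    [[-100,20,180],[0,0,0],0.7],
    [[-100,20,180],[0,0,0],0.7]
  ]
}}

```text
t: 7.8
ee_pos: [0.4014, 0.0934, 0.3035]
tool_rot: [1.772, 2.591, 0.004]
wrist_force: [-0.3, 0.4, -0.2]
gripper_width: 0.701
gripper_force: 0.0
```

```bash
python3 - <<'E'
from h import *
import pickle
g=grab('side');pickle.dump(g,open('side2.pkl','wb'))
a=cv2.resize(g['pixels'][120:270,230:400],None,fx=4,fy=4,interpolation=cv2.INTER_CUBIC);cv2.imwrite('pics/c4.png',a[:,:,::-1])
hsv=cv2.cvtColor(g['pixels'],cv2.COLOR_RGB2HSV)
m=((hsv[...,0]<14)&(hsv[...,1]>165)&(hsv[...,2]>110)).astype(np.uint8)
n,l,s,c=cv2.connectedComponentsWithStats(m)
for i in range(1,n):
    if 40<s[i,4]<1500:
        v,u=np.where(l==i);p=world(g,u,v);print(c[i],s[i,4],np.percentile(p[:,2],[50,90,95]),np.median(p,0))
E
```

```text
[321.72916667 147.08333333] 96 [0.11018081 0.12134103 0.1223092 ] [ 0.55456107 -0.06525295  0.11018081]
```

View pics/c4.png

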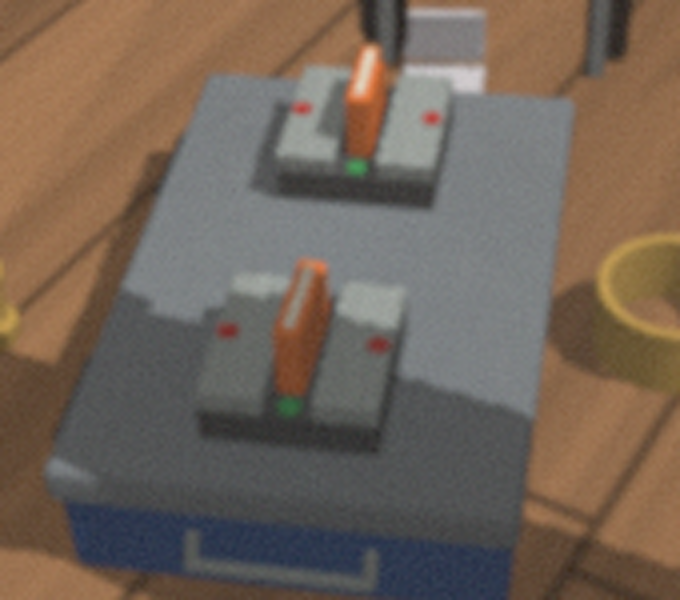

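The crop shows both wings along their slots: the latch at (302,325) above its green dot (289,407), and the mate at (366,100). I'll check the heights from depth.

```bash
python3 - <<'E'
from h import *
import pickle
for nm,F,boxes in(('side',pickle.load(open('side2.pkl','rb')),[(295,180,315,222),(312,130,328,162)]),('top',grab('top'),[(285,150,345,200),(375,110,430,160)])):
    hsv=cv2.cvtColor(F['pixels'],cv2.COLOR_RGB2HSV)
    m=(hsv[...,0]<18)&(hsv[...,1]>120)&(hsv[...,2]>60)
    for x0,y0,x1,y1 in boxes:
        k=np.zeros_like(m);k[y0:y1,x0:x1]=m[y0:y1,x0:x1];v,u=np.where(k)
        if len(u)<10: print(nm,'none');continue
        p=world(F,u,v);t=p[(p[:,2]>.105)&(p[:,2]<.15)]
        if len(t)<10: print(nm,'few');continue
        q=t[:,:2]-t[:,:2].mean(0);d=np.linalg.svd(q,full_matrices=False)[2][0]
        print(nm,len(t),'z',np.percentile(t[:,2],[80,90,95]).round(4),t.mean(0).round(4),np.degrees(np.arctan2(d[1],d[0])).round(1))
E
```

```text
side 148 z [0.1227 0.1234 0.1237] [0.4959 0.0847 0.1174] 103.5
side 101 z [0.1222 0.1229 0.1236] [ 0.558  -0.0724  0.1167] -72.7
top 129 z [0.124  0.1245 0.1251] [0.5037 0.0685 0.1224] -78.4
top 182 z [0.1239 0.1245 0.1249] [ 0.5614 -0.0836  0.1207] -69.4
```

Both wing tops are at 0.124 m, which is 88 + 36 mm, so both are fully home. I'll hand in.

```bash
python3 -c "
from plant import env
print(env.close_job())"
```

```text
the job is handed in; nothing more can be done
None
```

I turned the open fastener about 76° clockwise into line with its slot and released it. Depth readings put both wings fully down at 88 mm and the other fastener was not touched; the job is handed in, but no verdict came back.

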